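# Ease a tight bung out of the stoneware jug

### The job

Open the ceramic jug: its wooden bung is stuck tight, and a straight pull only drags the whole jug up out of its cradle. Rock the bung, leaning it clearly back and forth, while easing it upward until it comes free, keeping the jug down in its cradle. Then set the bung down inside the wooden salad bowl (do not drop it in from above) and let go, leaving the bowl and the other kitchen things where they stand.

Things in the scene. Friction and masses are not known exactly. Their poses are not given: they have to be found in the camera images.
- bung_center (a point): Light wooden bung, 88 mm tall, 70 g, upright in the jug's mouth. Point: its centre, 44 mm above its bottom end; z up the bung. Below: round tapered plug, 32 mm across at the bottom end, 38 mm at 36 mm up. Above: round knob 40 mm across, from 2 mm below to 40 mm above this point, the part to grip. At the start the lower 28 mm are wedged in the neck, so this point is 16 mm above the mouth.
- jug_sleeve (a point): Centre of the springy sleeve in the jug's neck, 10 mm below the mouth; it grips the plug 6 mm above and below this point. It holds a straight pull with 35 to 50 N, more than the jug weighs, but lets the bung lean 10 to 15 degrees any way about this point; while it swings from side to side it slides up with little pull, some 3 to 5 mm per swing of 20 degrees. Free after about 24 mm of rise.
- jug_mouth (a point): White ceramic jug, 128 mm across the belly, 150 mm tall, with a loop handle on its own +y side (reaching 110 mm from the axis, 50 to 95 mm below the mouth). Point: centre of its mouth, level with the rim, 156 mm above the counter; z up. Neck 60 mm across outside, bore 50 mm lined with a dark rubbery sleeve.
- jug (a joint): How far the jug has been drawn up out of its cradle, m: 0 is fully down. The steel cradle (round foot plate 170 mm across, collar 142 mm across and 51 mm tall) is fixed to the counter and keeps the jug from tipping, turning or shifting; only its weight of 2.2 kg and a slight rub hold it down, so about 24 N lifts it.
- bowl_in (a point): Dark wooden salad bowl, rim 200 mm across and 60 mm above the counter, wall 6 mm, 450 g, loose. This point is the centre of its inner floor, about 6 mm above the counter; z up.
- lid: Grey silicone lid, a disc 160 mm across and 10 mm thick with a small knob (28 mm tall in all), lying loose; bystander. Origin at the centre of its underside.
- ring_big: Stainless pastry ring, 90 mm across, 45 mm tall, standing loose; bystander. Origin at the centre of its underside.
- ring_small: Stainless pastry ring, 70 mm across, 45 mm tall, standing loose; bystander. Origin at the centre of its underside.
- blender: Cordless hand blender upright on its round white press-button base (110 mm across), 287 mm tall in all, one loose piece of 1.1 kg; bystander. Origin at the centre of the base's underside.
Mind the look-alikes: they are no part of the job. Leave any blue or orange look-alike of the part that bears jug_sleeve alone.

How it is judged (in metres and radians):
On the way, in this order (a step that is already met when the one before it is completed fails the run):
1. the bung leans more than 4 degrees while still in the neck (angle between bung_center's own z axis and vertical above 0.07 rad and z of bung_center in the frame of jug_mouth below 0.037 m and horizontal distance between bung_center and jug_mouth below 0.03 m).
2. it swings back to nearly upright (under 3 degrees), still in the neck (angle between bung_center's own z axis and vertical below 0.052 rad and z of bung_center in the frame of jug_mouth below 0.037 m and horizontal distance between bung_center and jug_mouth below 0.03 m).
3. it leans again by more than 4 degrees, still in the neck (all of step 1).
4. the bung is out of the neck, the jug down in its cradle ((z of bung_center in the frame of jug_mouth above 0.044 m or horizontal distance between bung_center and jug_mouth above 0.06 m) and value of joint jug below 0.004 m), for 0.1 s.
At the end, for the whole second after the job is handed in: The bung lies or stands at rest inside the bowl (its centre within 75 mm of the bowl's axis and under 60 mm above the bowl's floor), released; the bowl stands level (within 6 degrees) and the jug is down in its cradle (within 4 mm) (horizontal distance between bung_center and bowl_in below 0.075 m and z of bung_center in the frame of bowl_in below 0.06 m and linear speed of bung below 0.02 m/s and contact force between the fingers and bung below 0.1 N and angle between bowl_in's own z axis and vertical below 0.1 rad and value of joint jug below 0.004 m); the robot touches nothing.
It fails at once if the jug is drawn up more than 8 mm out of its cradle (value of joint jug above 0.008 m).
It fails at once if the bung is let go with its centre more than 100 mm above the bowl's floor, after leaving the jug (horizontal distance between bung_center and jug_mouth above 0.06 m and z of bung_center in the frame of bowl_in above 0.1 m and contact force between the fingers and bung below 0.05 N).
It fails at once if the bowl is shoved more than 40 mm (distance of bowl_in from where it was at the start of the episode above 0.04 m).
It fails at once if the lid, a pastry ring or the blender is moved more than 25 mm (distance of any of lid, ring_big, ring_small, blender from where it was at the start of the episode above 0.025 m).
It also fails if it takes over 58 s, if anything falls off the work surface, if the arm or the gripper's body presses on something with over 40 N, if the wrist force passes 120 N, or if a joint passes its speed limit or range.

### The arm

A 7-joint arm with a two-finger parallel gripper is mounted at the origin on the work surface. World frame = base frame: x ahead of the robot, y to its left, z up, the work surface at z = 0. Lengths are in mm, angles in rad, forces in N, time in s.
With the tool pointing down it reaches from about 425 to 875 mm from the base axis. Payload 8.4 kg.
Tool frame: the origin (TCP) lies midway between the tips of the shut fingers; the grasp point (between the pads) lies 19 mm behind it; z points along the fingers, y is the direction in which the jaws open and shut (so a half turn about z gives the same grasp; the last joint's range is limited). The gripper opens to 85 mm and grips with 20 to 120 N. Pads are 22 mm wide; open, the fingers measure 114 mm over their backs; the gripper's body (76 mm by 85 mm) begins 54 mm behind the grasp point. The pads swing forward as they close: fully open they stand 13 mm farther back than shut.
Start: joints at [1.224, 0.333, 0.04, 1.465, -0.013, 1.343, -0.059], TCP at [159.405, -630.122, 231.308] pointing down, gripper open.
Joint ranges: [-2.58, 2.58], [-0.38, 2.09], [-1.3, 1.39], [0.25, 2.4], [-1.5, 4.64], [0.08, 2.09], [-2.65, 2.65]. Speed limits (rad/s): [2.22, 2.22, 2.79, 2.79, 3.14, 3.14, 3.14].

### API

Orientations are given as a unit quaternion [w, x, y, z].
In Python, from cell import state, read_camera, camera_model, close_job gives the robot as it stands.
- The arm moves only by the tool step_arm, never from a script. Its argument "steps" is a list of rows, each a list of 5 numbers: the shift along the tool's x, y, z in units of 200 mm (1.0 is 200 mm), then the turn about the tool's z in units of 90 degrees (1.0 is 90 degrees), then the opening, from 0 (shut) to 1 (fully open). A call has 1 to 12 rows; each row is the pose to reach, as a shift and turn from the pose commanded when the call began, along the tool's axes at that moment; what a row does not reach only later rows make up. A row lasts 1/12 s, in which the tool goes at most 41.7 mm and 7.16 degrees, less where a joint would pass 70% of its speed; a pose out of reach is approached as far as the arm can. A call with a number of a shift or a turn outside -1 to 1 is refused whole. A call with a gripper value outside its range is refused whole. The fingers move at their own pace and stop on an object; "force" is the grip in N (left out, the last holds). Time passes only in rows, so rows that repeat a pose let the fingers close. It gives the time, the measured TCP pose, the force and the opening at its end, in the units of the state.
- state(): the state, without advancing time (a new reading comes with each control period).
- read_camera(name): name is "scene" or "top" or "wrist"; returns the picture (384x512x3 uint8, blue, green, red); there is no depth.
- camera_model(name): a dict with "fx", "fy", "cx", "cy" (pixels), "cam_to_world" (4x4, takes a point from camera to world coordinates); the wrist camera has in their place "hand_eye" (4x4, takes a point from camera to tool coordinates, whose origin is the TCP and whose axes are the flange's). Camera axes: x right, y down, z forward; pixel columns grow to the right and rows downward; lengths in mm; the calibration is good to about 2 mm. The wrist camera is an equidistant fisheye: a pixel r from the principal point sees the ray r / f radians off the axis. A picture is of the moment at which its call begins: read the wrist's pose just before it. camera_model takes no time and is no camera call.
- close_job(): hands the job in, once; it reports no verdict.
The state is a dict: "clock": time; "joint_pos": joint angles; "qd": joint speeds; "joint_torque": joint torques, N m; "position": TCP position; "tcp_rot": TCP orientation; "ft_force": force on the tool from outside, world axes, zero at the start; "torque": the same for the moment, N m; "opening": finger opening in mm.
Only numpy, scipy, OpenCV 4.12 (cv2) and the standard library are available. Lean on these libraries where they do the work, as an engineer would, in place of code of your own. Each camera call takes 0.05 s, during which the arm holds its last target.

## Working session

There is one attempt and no reset: what is moved stays moved. The work goes in short steps, Python scripts to look and compute and a tool call to move; the robot and the scene stay as the last step left them, time stands still between calls to the robot, and variables do not carry over. Pictures are saved under pics/ and viewed, and the job is handed in when it is done.

Besides the shell and the picture viewer there is one more tool, called after ">>>" as name(argument=value, ...), one argument or row to a line, values as JSON. step_arm: Moves the arm, as the interface text tells. Its arguments: {"type":"object","properties":{"steps":{"type":"array","items":{"type":"array","items":{"type":"number"}}},"force":{"type":"number"}},"required":["steps"]}

```bash
ls; mkdir -p pics; python3 - <<'E'
from cell import *
import cv2
print(state())
for n in("scene","top","wrist"):
    cv2.imwrite(f"pics/a_{n}.png",read_camera(n)); print(n,camera_model(n))
E
```

```text
pics
{'clock': 0.0, 'joint_pos': array([ 1.22377456,  0.33392257,  0.03986009,  1.46627283, -0.01337273,
        1.34327577, -0.05852219]), 'qd': array([-0.00015581,  0.00012059, -0.00192423,  0.00101606,  0.00132321,
        0.00114455,  0.00043714]), 'joint_torque': array([-7.45769330e-05, -6.58555841e+01,  1.36524405e+00, -4.05558515e+01,
        1.67823880e-02,  1.26638045e-02,  7.99264876e-05]), 'position': array([ 159.30180647, -629.71439785,  230.4127654 ]), 'tcp_rot': array([-7.89507349e-04,  9.92333796e-01,  1.23583926e-01, -1.64920745e-04]), 'ft_force': array([-0.01632914,  0.73330584,  0.53926888]), 'torque': array([-0.05094148, -0.04836369, -0.00368091]), 'opening': 85.62596702311583}
scene {'fx': 374.097972703155, 'fy': 374.097972703155, 'cx': 256.9677368017339, 'cy': 187.83168779898568, 'cam_to_world': array([[-8.53156325e-01,  3.60502151e-01, -3.77044405e-01,
         1.02526199e+03],
       [ 5.21636185e-01,  5.95764582e-01, -6.10704719e-01,
         9.63942981e+02],
       [ 4.46933775e-03, -7.17706599e-01, -6.96331288e-01,
         1.04066061e+03],
       [ 0.000000
[... 295 characters left out ...]
6e-01, -2.65581625e-02,  6.92309849e-03,
         1.51174150e+02],
       [-4.20128099e-03, -1.01204042e-01, -9.94856819e-01,
         1.84718950e+03],
       [ 0.00000000e+00,  0.00000000e+00,  0.00000000e+00,
         1.00000000e+00]])}
wrist {'fx': 297.3186396354542, 'fy': 297.3186396354542, 'cx': 247.3588095105633, 'cy': 195.81960362435285, 'hand_eye': array([[ 3.23106167e-04, -9.45796138e-01, -3.24760776e-01,
         8.48351963e+01],
       [ 9.99998864e-01, -1.72448016e-04,  1.49712189e-03,
         9.03753985e-01],
       [-1.47197645e-03, -3.24760891e-01,  9.45795008e-01,
        -1.42356706e+02],
       [ 0.00000000e+00,  0.00000000e+00,  0.00000000e+00,
         1.00000000e+00]])}
```

View pics/a_scene.png

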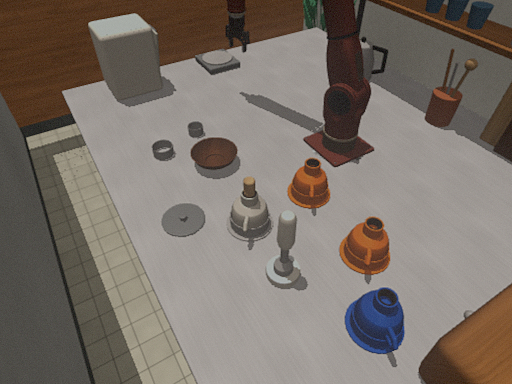

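View pics/a_top.png

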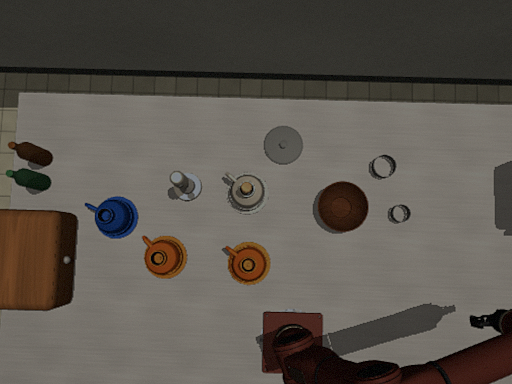

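View pics/a_wrist.png

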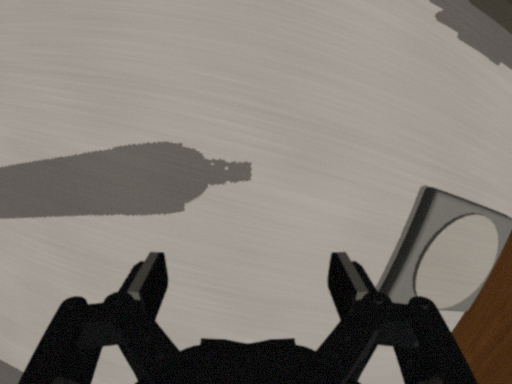

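```bash
python3 - <<'E'
import cv2,numpy as np
t=cv2.imread("pics/a_top.png");s=cv2.imread("pics/a_scene.png")
cv2.imwrite("pics/b_top.png",cv2.resize(t[130:250,150:430],None,fx=2.8,fy=2.8,interpolation=cv2.INTER_CUBIC))
cv2.imwrite("pics/b_scene.png",cv2.resize(s[130:290,150:310],None,fx=3.7,fy=3.7,interpolation=cv2.INTER_CUBIC))
E
```

```text
(no output)
```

View pics/b_top.png

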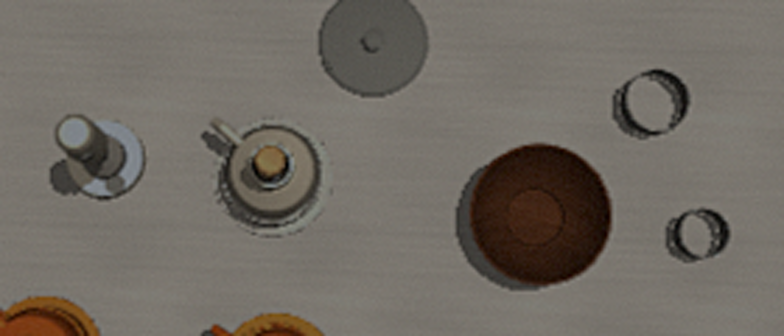

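View pics/b_scene.png

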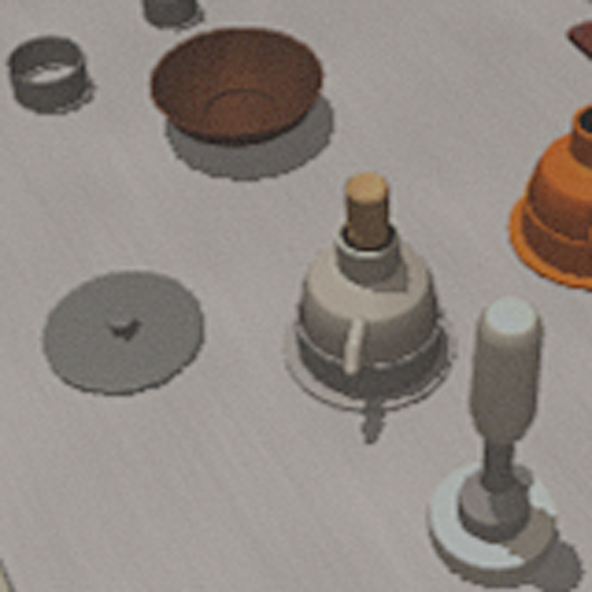

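```bash
cat > h.py <<'E'
from cell import *
import numpy as np, cv2
from scipy.spatial.transform import Rotation as R
def ray(n,u,v):
    m=camera_model(n);d=m['cam_to_world'][:3,:3]@np.array([(u-m['cx'])/m['fx'],(v-m['cy'])/m['fy'],1]);return m['cam_to_world'][:3,3],d
def atz(n,u,v,z):
    o,d=ray(n,u,v);return o+d*(z-o[2])/d[2]
def proj(n,P):
    m=camera_model(n);T=np.linalg.inv(m['cam_to_world']);p=T[:3,:3]@np.array(P,float)+T[:3,3];return m['fx']*p[0]/p[2]+m['cx'],m['fy']*p[1]/p[2]+m['cy']
def wr(st,u,v,z):
    m=camera_model('wrist');a=np.array([u-m['cx'],v-m['cy']]);r=np.hypot(*a);th=r/m['fx']
    d=np.r_[np.sin(th)*a/r,np.cos(th)];H=m['hand_eye'];q=st['tcp_rot'];Rw=R.from_quat([q[1],q[2],q[3],q[0]]).as_matrix()
    o=Rw@H[:3,3]+st['position'];d=Rw@H[:3,:3]@d;return o+d*(z-o[2])/d[2]
def rot(st):
    q=st['tcp_rot'];return R.from_quat([q[1],q[2],q[3],q[0]]).as_matrix()
E
python3 - <<'E'
from h import *
T=lambda x,y:(150+x/2.8,130+y/2.8); S=lambda x,y:(150+x/3.7,130+y/3.7)
print('bungtop',atz('top',*T(270,160),212),atz('scene',*S(368,187),212))
print('bowl',atz('top',*T(541,214.5),60),atz('scene',*S(237,83),60))
print('bowl edges',[atz('top',*T(*p),60)[:2] for p in((471,214),(612,214),(541,143),(541,286))])
print('blender',atz('top',*T(105,160),10),atz('top',*T(78,133),287))
print('lid',atz('top',*T(374,42),10))
print('rings',atz('top',*T(653,102),45),atz('top',*T(700,235),45))
print('jughandle',atz('top',*T(215,125),90))
s=state();print(rot(s),s['position'])
E
```

```text
bungtop [575.7889944  190.68858416 212.        ] [579.68725365 195.56789297 212.        ]
bowl [ 527.46057122 -183.57074573   60.        ] [ 536.76497447 -169.50384104   60.        ]
bowl edges [array([525.55470597, -86.57112096]), array([ 530.79288051, -281.90024419]), array([ 627.438667  , -182.81262167]), array([ 428.5990151 , -184.32040319])]
blender [593.04224285 432.09049148  10.        ] [593.96151878 424.07956304 287.        ]
lid [775.05979903  50.17065411  10.        ]
rings [ 691.97215624 -342.96206312   45.        ] [ 505.91693038 -408.23150263   45.        ]
jughandle [636.41997676 270.62105496  90.        ]
[[ 9.69446379e-01  2.45303066e-01 -3.52616898e-04]
 [ 2.45303313e-01 -9.69445696e-01  1.15238859e-03]
 [-5.91584807e-05 -1.20367703e-03 -9.99999274e-01]] [ 159.34067869 -629.80942745  230.64309203]
```

>>> step_arm(
  steps=[
    [0.5,-0.5,-0.4,0,1],
    [1,-1,-0.4,0,1],
    [1,-1,-0.4,0,1],
    [1,-1,-0.4,0,1],
    [1,-1,-0.4,0,1],
    [1,-1,-0.4,0,1],
    [1,-1,-0.4,0,1],
    [1,-1,-0.4,0,1],
    [1,-1,-0.4,0,1],
    [1,-1,-0.4,0,1],
  ],
)

```text
clock: 0.98
position: [303.9, -387.5, 311.2]
tcp_rot: [0.0, 0.992, 0.124, -0.0]
ft_force: [-0.5, -0.2, 0.2]
opening: 85.4
```

>>> step_arm(
  steps=[
    [1,-1,0,0,1],
    [1,-1,0,0,1],
    [1,-1,0,0,1],
    [1,-1,0,0,1],
    [1,-1,0,0,1],
    [1,-1,0,0,1],
    [1,-1,0,0,1],
    [1,-1,0,0,1],
    [1,-1,0,0,1],
    [1,-1,0,0,1],
  ],
)

```text
clock: 1.82
position: [448.5, -146.3, 310.7]
tcp_rot: [-0.0, 0.992, 0.122, -0.001]
ft_force: [0.9, 0.3, -0.2]
opening: 85.4
```

>>> step_arm(
  steps=[
    [0.5,-1,0,0,1],
    [0.5,-1,0,0,1],
    [0.5,-1,0,0,1],
    [0.5,-1,0,0,1],
    [0.5,-1,0,0,1],
    [0.5,-1,0,0,1],
    [0.5,-1,0,0,1],
    [0.5,-1,0,0,1],
    [0.5,-1,0,0,1],
    [0.5,-1,0,0,1],
  ],
)

```text
clock: 2.65
position: [497.2, 71.5, 311.1]
tcp_rot: [0.0, 0.993, 0.122, -0.0]
ft_force: [-0.9, 0.3, -0.2]
opening: 85.1
```

```bash
python3 - <<'E'
from h import *
s=state();cv2.imwrite("pics/c_wrist.png",read_camera("wrist"))
print(s['clock'],s['position'],rot(s));np.save('c.npy',s,allow_pickle=True)
print((rot(s).T@(np.array([577.5,193,290])-s['position'])))
E
```

```text
2.65 [497.16032811  71.50385567 311.08735849] [[ 9.70443059e-01  2.41329744e-01 -4.72588659e-04]
 [ 2.41329465e-01 -9.70443071e-01 -5.79356301e-04]
 [-5.98436297e-04  4.48182733e-04 -9.99999721e-01]]
[107.29829592 -98.52618991  20.97899543]
```

View pics/c_wrist.png

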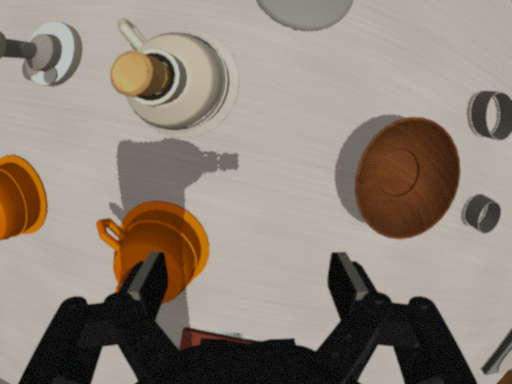

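```bash
python3 - <<'E'
from h import *
s=np.load('c.npy',allow_pickle=True).item()
print(wr(s,131,74,212),'mouth',wr(s,157,77,156),'bowl',wr(s,408,178,60),'floor',wr(s,397,172,6))
E
```

```text
[579.9458553  190.48092188 212.        ] mouth [581.27660071 184.54755843 156.        ] bowl [ 535.4150178  -172.69185205   60.        ] floor [ 533.23008651 -182.79117129    6.        ]
```

>>> step_arm(
  steps=[
    [0.537,-0.482,0,0,1],
    [0.537,-0.482,0,0,1],
    [0.537,-0.482,0,0,1],
    [0.537,-0.482,0.2,0,1],
    [0.537,-0.482,0.255,0,1],
    [0.537,-0.482,0.255,0,1],
    [0.537,-0.482,0.255,0,1],
    [0.537,-0.482,0.255,0,1],
    [0.537,-0.482,0.255,0,1],
  ],
)

```text
clock: 3.45
position: [578.2, 192.8, 262.4]
tcp_rot: [0.0, 0.992, 0.123, 0.001]
ft_force: [0.7, -0.4, -0.5]
opening: 84.9
```

```bash
python3 - <<'E'
from h import *
s=state();cv2.imwrite("pics/d_wrist.png",read_camera("wrist"));i=read_camera("scene")
cv2.imwrite("pics/d_scene.png",cv2.resize(i[100:260,150:350],None,fx=3.5,fy=3.5))
print(s['clock'],s['position'],s['ft_force']);np.save('d.npy',s,allow_pickle=True)
E
```

```text
3.45 [578.16943835 192.77595814 262.37664521] [ 0.68734064 -0.42907153 -0.46878796]
```

View pics/d_wrist.png

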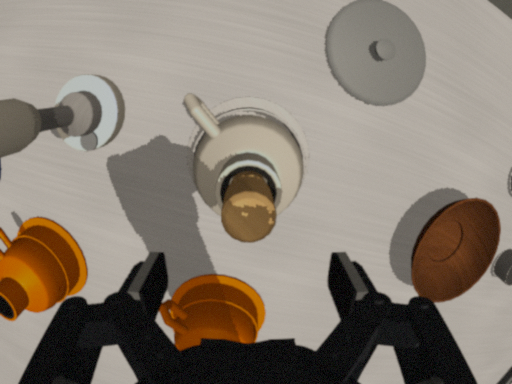

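View pics/d_scene.png

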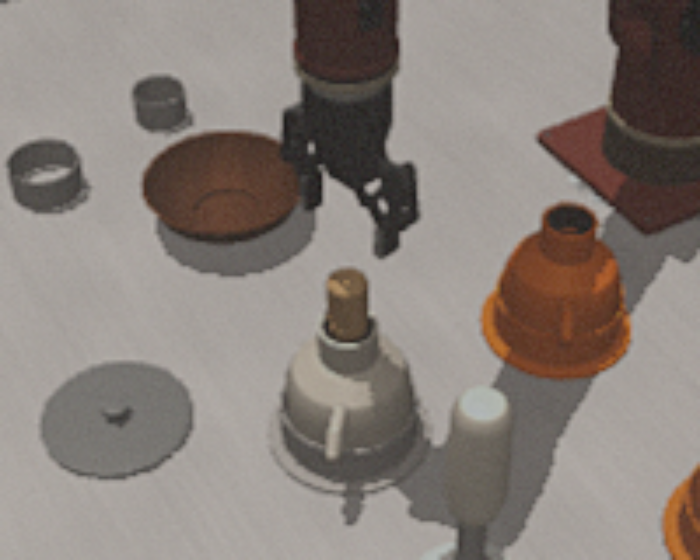

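```bash
python3 - <<'E'
from h import *
s=np.load('d.npy',allow_pickle=True).item()
p=wr(s,249,220,212);print(p,'mouth',wr(s,249,186,156)); print(rot(s).T@(p-s['position']))
E
```

```text
[579.46322654 190.60844155 212.        ] mouth [587.38884339 192.1768888  156.        ]
[ 0.58994415  2.37217489 50.38058308]
```

>>> step_arm(
  steps=[
    [0,0.01,0.2,0,1],
    [0,0.01,0.3,0,1],
    [0,0.01,0.4,0,1],
    [0,0.01,0.445,0,1],
    [0,0.01,0.445,0,1],
    [0,0.01,0.445,0,1],
  ],
)

```text
clock: 4.05
position: [578.3, 192.0, 172.3]
tcp_rot: [-0.0, 0.992, 0.123, 0.0]
ft_force: [0.6, 0.0, 0.6]
opening: 85.1
```

>>> step_arm(
  steps=[
    [0,0,0,0,0.6],
    [0,0,0,0,0.5],
    [0,0,0,0,0.4],
    [0,0,0,0,0.4],
    [0,0,0,0,0.3],
    [0,0,0,0,0.3],
    [0,0,0,0,0.3],
    [0,0,0,0,0.3],
  ],
  force=45,
)

```text
clock: 4.72
position: [578.4, 192.3, 172.3]
tcp_rot: [-0.0, 0.992, 0.124, 0.001]
ft_force: [-1.2, -0.6, 5.3]
opening: 39.4
```

```bash
python3 - <<'E'
from h import *
s=state();cv2.imwrite("pics/e_wrist.png",read_camera("wrist"));i=read_camera("scene")
cv2.imwrite("pics/e_scene.png",cv2.resize(i[120:240,180:330],None,fx=4,fy=4))
print(s['clock'],s['position'],s['ft_force'],s['torque'],s['opening'])
E
```

```text
4.7167 [578.35261136 192.26286642 172.32155083] [-1.21527029 -0.64448195  5.28723979] [-0.12259544  0.2856395  -0.00405159] 39.36236513408804
```

View pics/e_wrist.png

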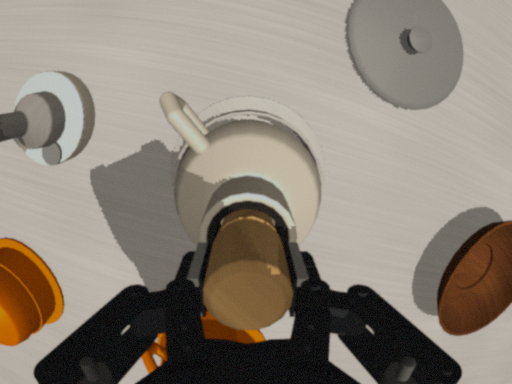

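View pics/e_scene.png

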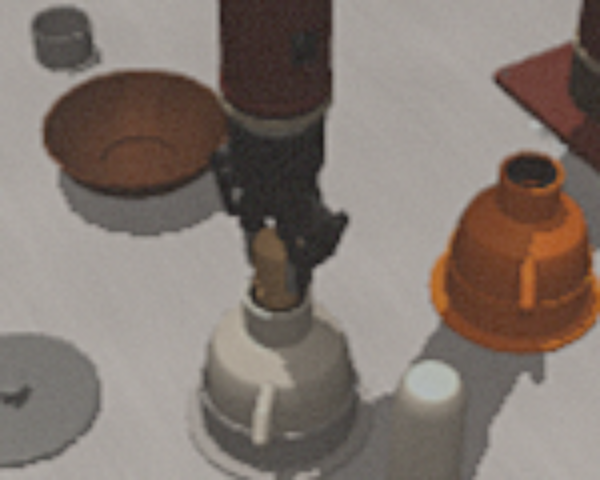

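>>> step_arm(
  steps=[
    [0.01,0,0,0,0.3],
    [0.02,0,0,0,0.3],
    [0.03,0,0,0,0.3],
    [0.038,0,0,0,0.3],
    [0.038,0,0,0,0.3],
    [0.038,0,0,0,0.3],
  ],
)

```text
clock: 5.32
position: [582.4, 193.4, 171.9]
tcp_rot: [0.001, 0.992, 0.124, -0.003]
ft_force: [-16.5, -6.1, 15.3]
opening: 38.7
```

```bash
python3 - <<'E'
from h import *
s=state();cv2.imwrite("pics/f_wrist.png",read_camera("wrist"))
print(s['clock'],s['position'],s['ft_force'],s['torque'],s['opening'])
E
```

```text
5.3167 [582.43693905 193.3617182  171.93974426] [-16.47664341  -6.13116837  15.27587541] [-1.40316149  3.83042845 -0.16341454] 38.67522152591066
```

View pics/f_wrist.png

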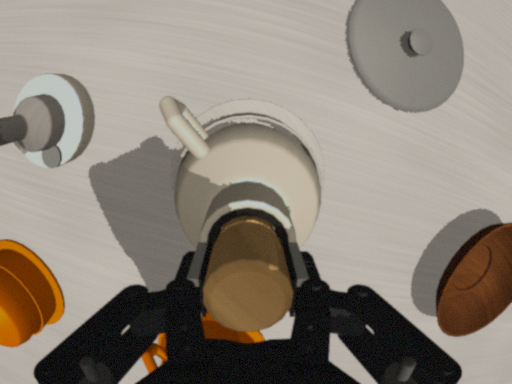

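>>> step_arm(
  steps=[
    [0.01,0,-0.002,0,0.3],
    [0.02,0,-0.005,0,0.3],
    [0.02,0,-0.005,0,0.3],
    [0.02,0,-0.005,0,0.3],
  ],
)

```text
clock: 5.7
position: [585.4, 194.1, 171.9]
tcp_rot: [0.001, 0.992, 0.124, -0.004]
ft_force: [-18.1, -6.6, 11.4]
opening: 38.9
```

>>> step_arm(
  steps=[
    [-0.02,0,-0.002,0,0.3],
    [-0.04,0,-0.004,0,0.3],
    [-0.058,0,-0.005,0,0.3],
    [-0.058,0,-0.005,0,0.3],
    [-0.058,0,-0.005,0,0.3],
  ],
)

```text
clock: 6.12
position: [579.7, 192.3, 173.4]
tcp_rot: [-0.001, 0.992, 0.123, 0.002]
ft_force: [8.7, 2.8, -6.3]
opening: 38.8
```

>>> step_arm(
  steps=[
    [-0.02,0,-0.002,0,0.3],
    [-0.04,0,-0.003,0,0.3],
    [-0.06,0,-0.005,0,0.3],
    [-0.06,0,-0.005,0,0.3],
    [-0.06,0,-0.005,0,0.3],
  ],
)

```text
clock: 6.53
position: [569.5, 189.7, 175.4]
tcp_rot: [-0.001, 0.992, 0.123, 0.004]
ft_force: [12.6, 3.9, -5.8]
opening: 38.7
```

```bash
python3 - <<'E'
from h import *
s=state();cv2.imwrite("pics/g_wrist.png",read_camera("wrist"));i=read_camera("scene")
cv2.imwrite("pics/g_scene.png",cv2.resize(i[140:240,190:310],None,fx=5,fy=5))
print(s['clock'],s['position'],s['ft_force'],s['torque'],s['opening'])
E
```

```text
6.5333 [569.451689   189.71202305 175.39695355] [12.6045898   3.8779692  -5.80233664] [ 0.90324943 -2.95208704  0.07703773] 38.74465266199604
```

View pics/g_wrist.png

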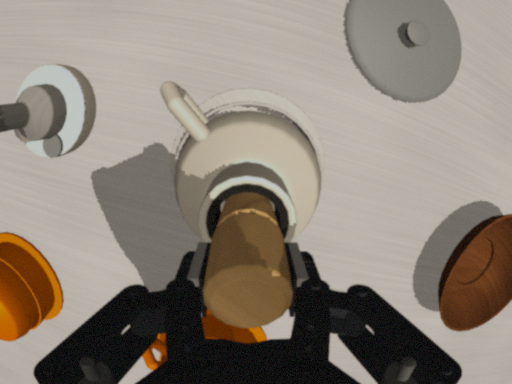

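View pics/g_scene.png

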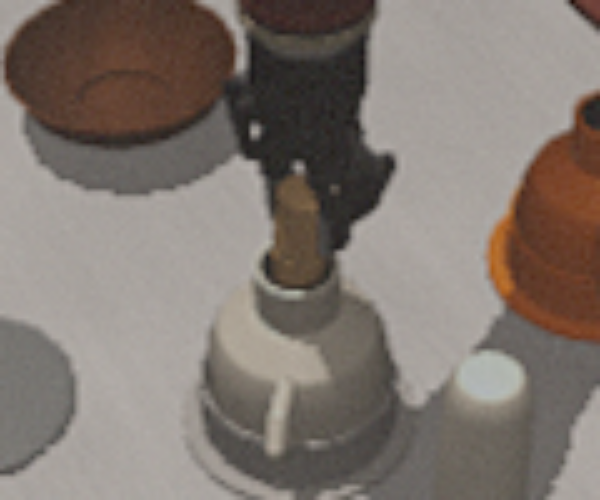

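>>> step_arm(
  steps=[
    [0.02,0,-0.003,0,0.3],
    [0.04,0,-0.006,0,0.3],
    [0.06,0,-0.009,0,0.3],
    [0.08,0,-0.012,0,0.3],
    [0.1,0,-0.015,0,0.3],
    [0.12,0,-0.017,0,0.3],
    [0.12,0,-0.017,0,0.3],
    [0.12,0,-0.017,0,0.3],
  ],
)

```text
clock: 7.3
position: [586.3, 194.2, 176.7]
tcp_rot: [0.001, 0.992, 0.124, -0.004]
ft_force: [-13.1, -5.1, 5.2]
opening: 38.8
```

>>> step_arm(
  steps=[
    [-0.02,0,-0.003,0,0.3],
    [-0.04,0,-0.006,0,0.3],
    [-0.06,0,-0.009,0,0.3],
    [-0.08,0,-0.012,0,0.3],
    [-0.1,0,-0.015,0,0.3],
    [-0.12,0,-0.018,0,0.3],
    [-0.12,0,-0.018,0,0.3],
    [-0.12,0,-0.018,0,0.3],
  ],
)

```text
clock: 7.97
position: [568.1, 189.3, 181.4]
tcp_rot: [-0.001, 0.992, 0.123, 0.002]
ft_force: [8.5, 2.9, -8.8]
opening: 38.6
```

```bash
python3 - <<'E'
from h import *
s=state();cv2.imwrite("pics/i_wrist.png",read_camera("wrist"));i=read_camera("scene")
cv2.imwrite("pics/i_scene.png",cv2.resize(i[140:240,190:310],None,fx=5,fy=5))
print(s['clock'],s['position'],s['ft_force'],s['torque'],s['opening'])
E
```

```text
7.9667 [568.08693812 189.34803088 181.41975404] [ 8.47625783  2.91697037 -8.82609867] [ 0.71396313 -2.14561766  0.05299703] 38.60095914309217
```

View pics/i_wrist.png

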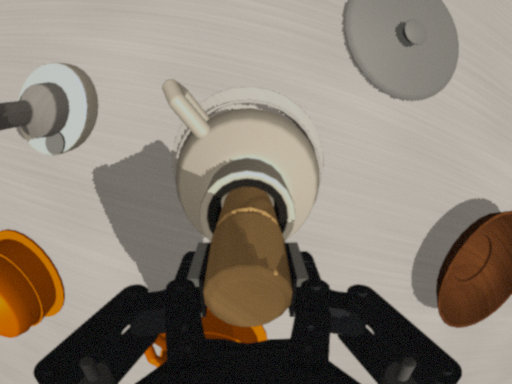

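View pics/i_scene.png

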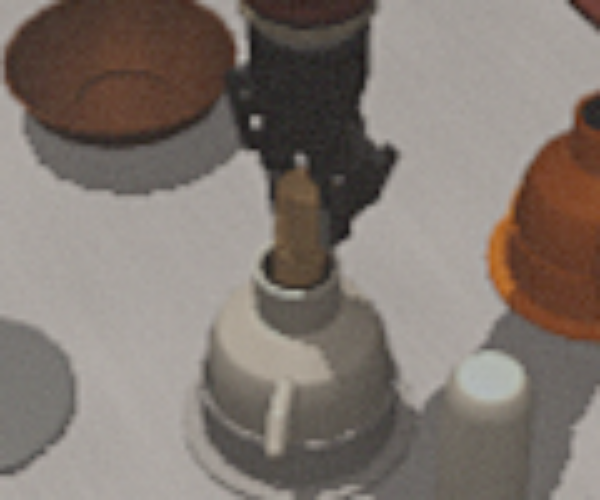

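>>> step_arm(
  steps=[
    [0.02,0,-0.003,0,0.3],
    [0.04,0,-0.006,0,0.3],
    [0.06,0,-0.009,0,0.3],
    [0.08,0,-0.012,0,0.3],
    [0.1,0,-0.015,0,0.3],
    [0.12,0,-0.018,0,0.3],
    [0.125,0,-0.018,0,0.3],
    [0.125,0,-0.018,0,0.3],
  ],
)

```text
clock: 8.73
position: [587.8, 194.7, 184.0]
tcp_rot: [0.001, 0.992, 0.124, -0.003]
ft_force: [-12.1, -3.3, 1.3]
opening: 38.6
```

>>> step_arm(
  steps=[
    [-0.02,0,-0.003,0,0.3],
    [-0.04,0,-0.006,0,0.3],
    [-0.06,0,-0.009,0,0.3],
    [-0.08,0,-0.012,0,0.3],
    [-0.1,0,-0.015,0,0.3],
    [-0.12,0,-0.018,0,0.3],
    [-0.125,0,-0.018,0,0.3],
    [-0.125,0,-0.018,0,0.3],
  ],
)

```text
clock: 9.4
position: [568.6, 189.8, 190.0]
tcp_rot: [-0.001, 0.992, 0.123, 0.003]
ft_force: [7.5, 2.7, -2.8]
opening: 39.0
```

```bash
python3 - <<'E'
from h import *
s=state();cv2.imwrite("pics/j_wrist.png",read_camera("wrist"));i=read_camera("scene")
cv2.imwrite("pics/j_scene.png",cv2.resize(i[140:240,190:310],None,fx=5,fy=5))
print(s['clock'],s['position'],s['ft_force'],s['torque'],s['opening'])
E
```

```text
9.4 [568.55960424 189.76483468 190.02143976] [ 7.4669049   2.69943897 -2.78371958] [ 0.7368579  -2.01382807  0.07403422] 38.984599057574826
```

View pics/j_wrist.png

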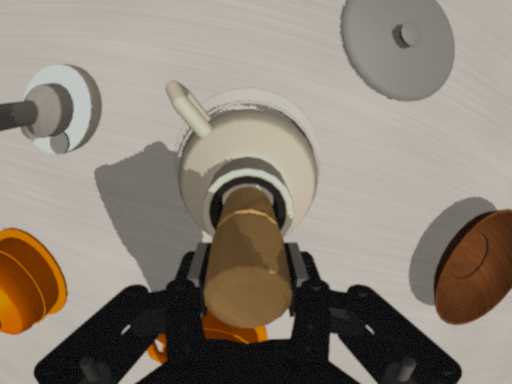

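View pics/j_scene.png

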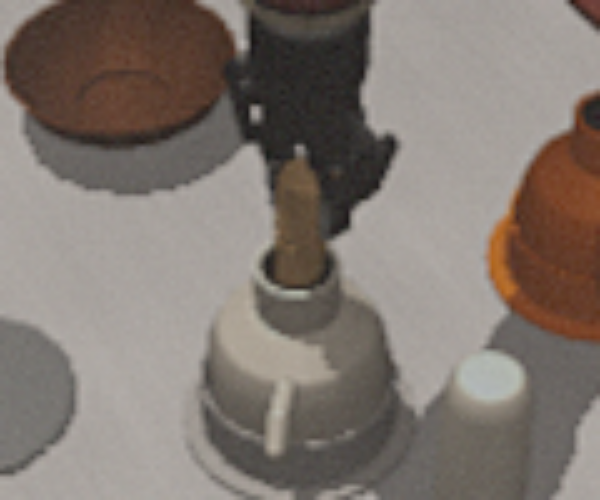

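Rise is about 17 mm, jug still down, and the pull is small. Two more swings should do it.

>>> step_arm(
  steps=[
    [0.02,0,-0.003,0,0.3],
    [0.04,0,-0.006,0,0.3],
    [0.06,0,-0.009,0,0.3],
    [0.08,0,-0.012,0,0.3],
    [0.1,0,-0.015,0,0.3],
    [0.12,0,-0.018,0,0.3],
    [0.125,0,-0.018,0,0.3],
    [0.125,0,-0.018,0,0.3],
  ],
)

```text
clock: 10.17
position: [589.0, 194.9, 191.7]
tcp_rot: [0.001, 0.992, 0.124, -0.002]
ft_force: [-6.1, -1.7, 3.0]
opening: 38.5
```

>>> step_arm(
  steps=[
    [-0.02,0,-0.003,0,0.3],
    [-0.04,0,-0.006,0,0.3],
    [-0.06,0,-0.009,0,0.3],
    [-0.08,0,-0.012,0,0.3],
    [-0.1,0,-0.015,0,0.3],
    [-0.12,0,-0.018,0,0.3],
    [-0.125,0,-0.018,0,0.3],
    [-0.125,0,-0.018,0,0.3],
  ],
)

```text
clock: 10.83
position: [568.1, 189.8, 197.0]
tcp_rot: [-0.001, 0.992, 0.123, 0.003]
ft_force: [7.2, 2.6, -1.9]
opening: 39.0
```

```bash
python3 - <<'E'
from h import *
s=state();cv2.imwrite("pics/k_wrist.png",read_camera("wrist"));i=read_camera("scene")
cv2.imwrite("pics/k_scene.png",cv2.resize(i[140:240,190:310],None,fx=5,fy=5))
print(s['clock'],s['position'],s['ft_force'],s['torque'],s['opening'])
E
```

```text
10.8333 [568.09682205 189.75010811 197.03990558] [ 7.17609942  2.62140832 -1.88613587] [ 0.76723915 -1.78204734  0.05631044] 38.98273671715968
```

View pics/k_wrist.png

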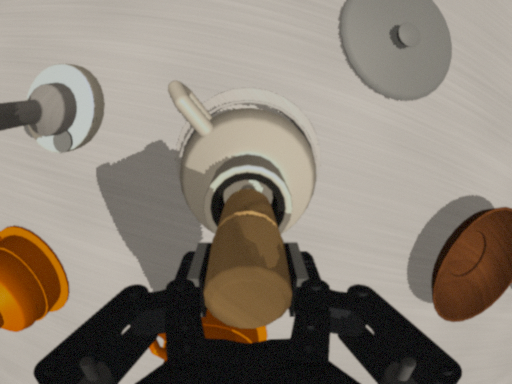

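View pics/k_scene.png

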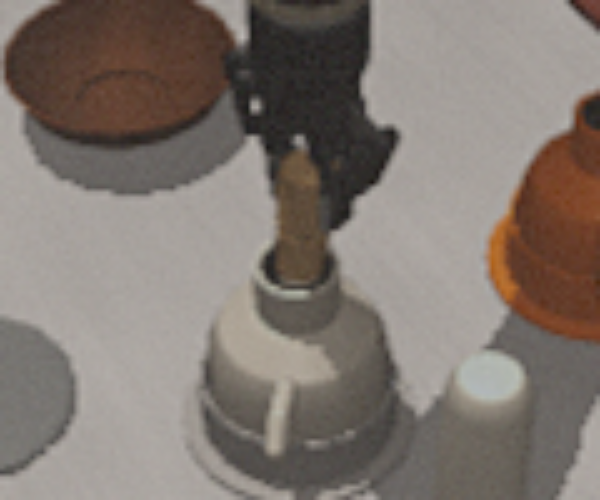

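>>> step_arm(
  steps=[
    [0.02,0,-0.003,0,0.3],
    [0.04,0,-0.006,0,0.3],
    [0.06,0,-0.009,0,0.3],
    [0.08,0,-0.012,0,0.3],
    [0.1,0,-0.015,0,0.3],
    [0.12,0,-0.018,0,0.3],
    [0.12,0,-0.018,0,0.3],
  ],
)

```text
clock: 11.52
position: [588.4, 194.9, 198.8]
tcp_rot: [0.0, 0.992, 0.124, -0.002]
ft_force: [-6.0, -2.4, 3.4]
opening: 39.1
```

>>> step_arm(
  steps=[
    [-0.02,0,-0.003,0,0.3],
    [-0.04,0,-0.006,0,0.3],
    [-0.06,0,-0.009,0,0.3],
    [-0.06,0,-0.012,0,0.3],
    [-0.06,0,-0.015,0,0.3],
    [-0.06,0,-0.02,0,0.3],
    [-0.06,0,-0.02,0,0.3],
  ],
)

```text
clock: 12.1
position: [578.2, 192.0, 203.7]
tcp_rot: [-0.0, 0.992, 0.124, 0.0]
ft_force: [0.1, -1.1, 0.0]
opening: 38.8
```

```bash
python3 - <<'E'
from h import *
s=state();cv2.imwrite("pics/l_wrist.png",read_camera("wrist"));i=read_camera("scene")
cv2.imwrite("pics/l_scene.png",cv2.resize(i[140:240,190:310],None,fx=5,fy=5))
print(s['clock'],s['position'],s['ft_force'],s['torque'],s['opening'])
E
```

```text
12.1 [578.21947922 192.04205133 203.67560154] [ 0.06124011 -1.10526862  0.02878291] [-0.02547428 -0.0142373   0.01590364] 38.76448469626226
```

View pics/l_wrist.png

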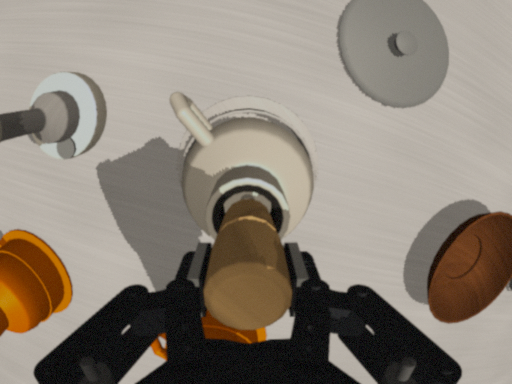

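View pics/l_scene.png

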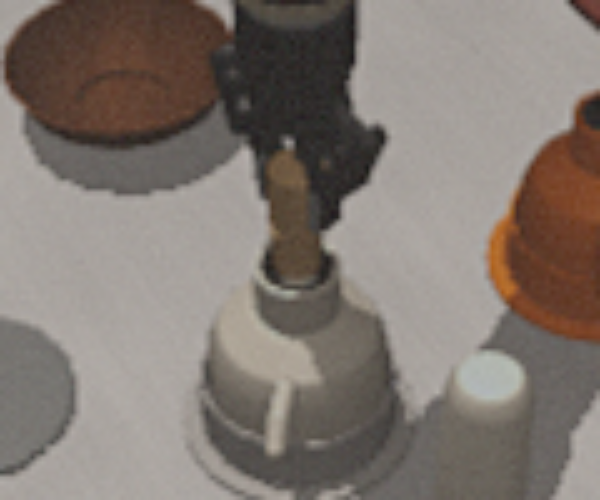

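>>> step_arm(
  steps=[
    [0,0,-0.01,0,0.3],
    [0,0,-0.02,0,0.3],
    [0,0,-0.04,0,0.3],
    [0,0,-0.06,0,0.3],
    [0,0,-0.1,0,0.3],
    [0,0,-0.15,0,0.3],
    [0,0,-0.22,0,0.3],
    [0,0,-0.3,0,0.3],
    [0,0,-0.35,0,0.3],
    [0,0,-0.35,0,0.3],
  ],
)

```text
clock: 13.03
position: [578.9, 192.7, 276.5]
tcp_rot: [-0.0, 0.992, 0.124, 0.002]
ft_force: [-0.8, 0.1, -0.6]
opening: 38.6
```

```bash
python3 - <<'E'
from h import *
s=state();cv2.imwrite("pics/m_wrist.png",read_camera("wrist"));i=read_camera("scene")
cv2.imwrite("pics/m_scene.png",cv2.resize(i[100:240,150:310],None,fx=4,fy=4))
print(s['clock'],s['position'],rot(s),s['ft_force'],s['torque'],s['opening'])
E
```

```text
13.0333 [578.91971462 192.74446085 276.48051522] [[ 9.69448582e-01  2.45261788e-01  4.01268876e-03]
 [ 2.45258492e-01 -9.69456847e-01  1.30148041e-03]
 [ 4.20933200e-03 -2.77572342e-04 -9.99991102e-01]] [-0.80327386  0.11132113 -0.56102102] [-0.0124121  -0.03051861  0.00502381] 38.58440396171955
```

View pics/m_wrist.png

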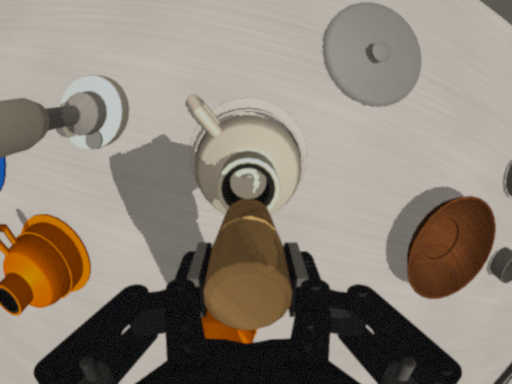

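View pics/m_scene.png

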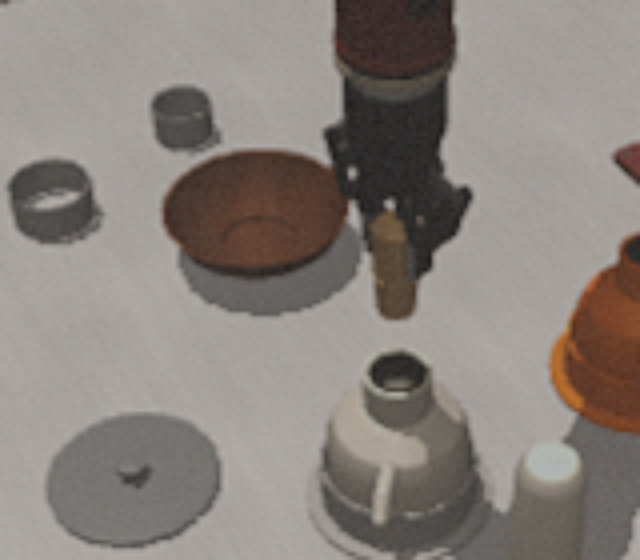

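>>> step_arm(
  steps=[
    [-0.05,0.13,0,0,0.3],
    [-0.11,0.28,0,0,0.3],
    [-0.18,0.45,0,0,0.3],
    [-0.25,0.63,0,0,0.3],
    [-0.31,0.79,0,0,0.3],
    [-0.345,0.877,0,0,0.3],
    [-0.345,0.877,0,0,0.3],
  ],
)

```text
clock: 13.72
position: [553.3, -1.2, 272.0]
tcp_rot: [0.001, 0.993, 0.12, -0.001]
ft_force: [0.6, 0.6, -1.2]
opening: 38.9
```

>>> step_arm(
  steps=[
    [-0.05,0.13,0,0,0.3],
    [-0.11,0.28,0,0,0.3],
    [-0.18,0.45,0.05,0,0.3],
    [-0.25,0.63,0.1,0,0.3],
    [-0.31,0.79,0.2,0,0.3],
    [-0.345,0.877,0.3,0,0.3],
    [-0.345,0.877,0.4,0,0.3],
    [-0.345,0.877,0.5,0,0.3],
    [-0.345,0.877,0.55,0,0.3],
    [-0.345,0.877,0.55,0,0.3],
    [-0.345,0.877,0.55,0,0.3],
  ],
)

```text
clock: 14.63
position: [530.2, -181.1, 163.2]
tcp_rot: [-0.0, 0.992, 0.124, -0.0]
ft_force: [0.3, 0.4, 0.4]
opening: 39.1
```

```bash
python3 - <<'E'
from h import *
s=state();cv2.imwrite("pics/n_wrist.png",read_camera("wrist"));i=read_camera("scene")
cv2.imwrite("pics/n_scene.png",cv2.resize(i[80:200,130:290],None,fx=4.5,fy=4.5));cv2.imwrite("pics/n_top.png",cv2.resize(read_camera("top")[130:250,220:430],None,fx=3.7,fy=3.7))
print(s['clock'],s['position'],s['ft_force'],s['torque'],s['opening'])
E
```

```text
14.6333 [ 530.2280524  -181.07893966  163.20301746] [0.25403612 0.39082854 0.39623959] [ 0.02261243  0.00867266 -0.04934606] 39.08019004911255
```

View pics/n_wrist.png

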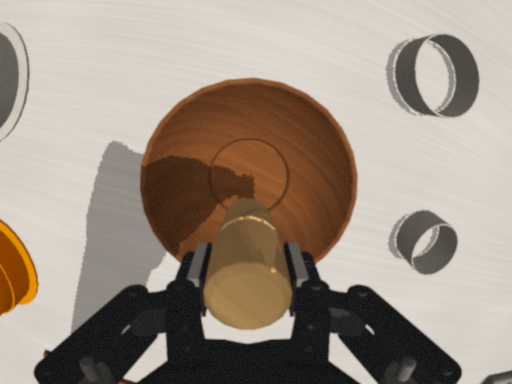

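View pics/n_scene.png

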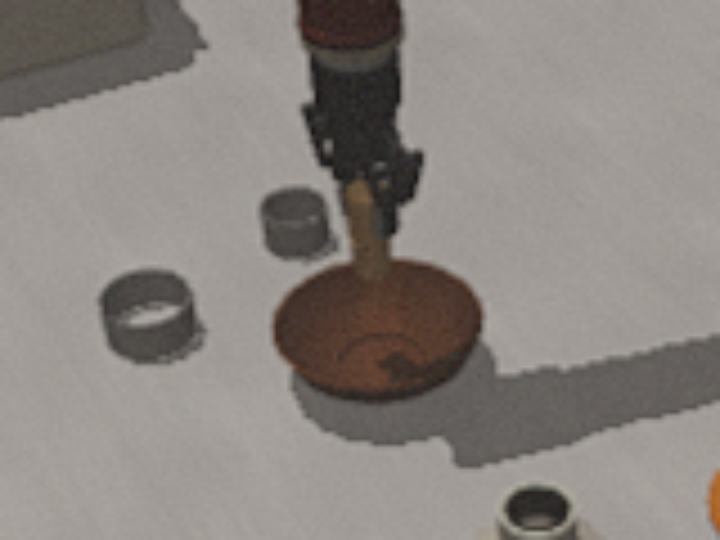

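View pics/n_top.png

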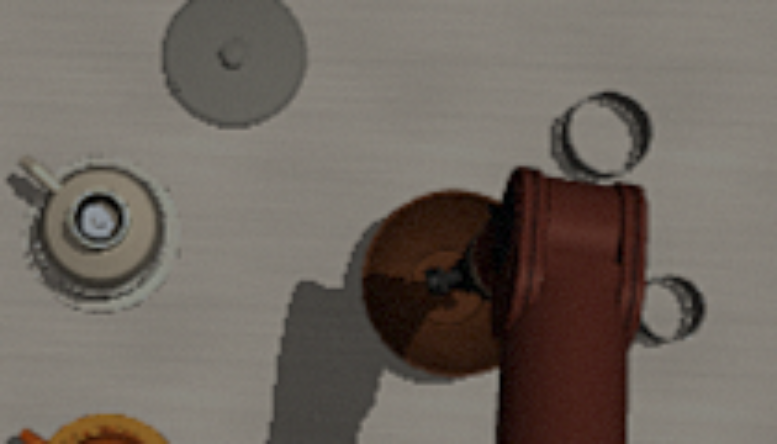

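>>> step_arm(
  steps=[
    [0,0,0.1,0,0.3],
    [0,0,0.2,0,0.3],
    [0,0,0.3,0,0.3],
    [0,0,0.4,0,0.3],
    [0,0,0.47,0,0.3],
    [0,0,0.51,0,0.3],
    [0,0,0.51,0,0.3],
    [0,0,0.51,0,0.3],
  ],
)

```text
clock: 15.45
position: [530.8, -181.9, 62.1]
tcp_rot: [0.0, 0.992, 0.124, 0.0]
ft_force: [-0.1, -0.0, -0.6]
opening: 38.9
```

```bash
python3 - <<'E'
from h import *
s=state();cv2.imwrite("pics/o_wrist.png",read_camera("wrist"));i=read_camera("scene")
cv2.imwrite("pics/o_scene.png",cv2.resize(i[80:200,130:290],None,fx=4.5,fy=4.5))
print(s['clock'],s['position'],s['ft_force'],s['torque'],s['opening'])
E
```

```text
15.45 [ 530.76273182 -181.87847874   62.1463291 ] [-0.10003735 -0.00931889 -0.5607593 ] [ 5.96065585e-03  2.10402249e-02 -6.28223403e-05] 38.863591219754504
```

View pics/o_wrist.png

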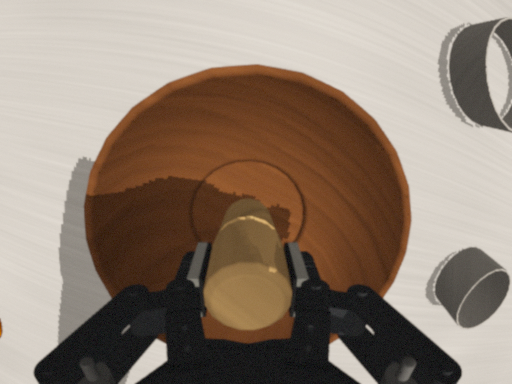

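View pics/o_scene.png

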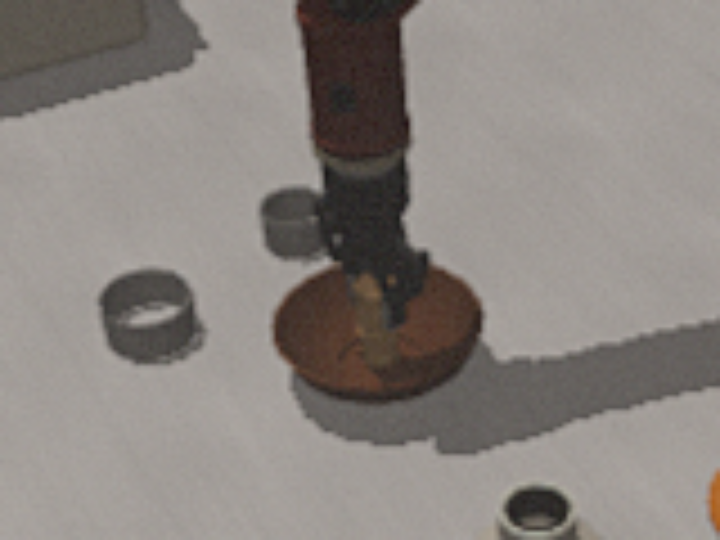

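>>> step_arm(
  steps=[
    [0,0,0.01,0,0.3],
    [0,0,0.02,0,0.3],
    [0,0,0.03,0,0.3],
    [0,0,0.04,0,0.3],
    [0,0,0.04,0,0.3],
  ],
)

```text
clock: 15.97
position: [530.2, -181.9, 53.1]
tcp_rot: [-0.0, 0.992, 0.124, -0.0]
ft_force: [-0.3, -0.0, -0.2]
opening: 38.9
```

>>> step_arm(
  steps=[
    [0,0,0.005,0,0.3],
    [0,0,0.01,0,0.3],
    [0,0,0.015,0,0.3],
    [0,0,0.015,0,0.3],
  ],
)

```text
clock: 16.3
position: [531.6, -181.7, 52.5]
tcp_rot: [0.001, 0.992, 0.124, 0.001]
ft_force: [-3.8, 2.9, 19.1]
opening: 38.9
```

>>> step_arm(
  steps=[
    [0,0,-0.008,0,0.3],
    [0,0,-0.008,0,0.3],
    [0,0,-0.008,0,0.3],
  ],
  force=20,
)

```text
clock: 16.55
position: [530.8, -181.9, 52.6]
tcp_rot: [0.0, 0.992, 0.124, 0.001]
ft_force: [-0.8, 1.4, 8.0]
opening: 38.6
```

>>> step_arm(
  steps=[
    [0,0,0,0,0.5],
    [0,0,0,0,0.6],
    [0,0,0,0,0.8],
    [0,0,0,0,1],
    [0,0,0,0,1],
    [0,0,0,0,1],
    [0,0,0,0,1],
  ],
)

```text
clock: 17.13
position: [530.1, -181.9, 51.8]
tcp_rot: [-0.0, 0.992, 0.124, -0.0]
ft_force: [-0.8, 0.6, 0.1]
opening: 85.2
```

```bash
python3 - <<'E'
from h import *
s=state();cv2.imwrite("pics/p_wrist.png",read_camera("wrist"))
print(s['clock'],s['position'],s['ft_force'],s['torque'],s['opening'])
E
```

```text
17.1333 [ 530.13435045 -181.8866968    51.81784096] [-0.75023295  0.57487589  0.1203202 ] [ 0.02062163  0.03133875 -0.01801212] 85.22824740528634
```

View pics/p_wrist.png

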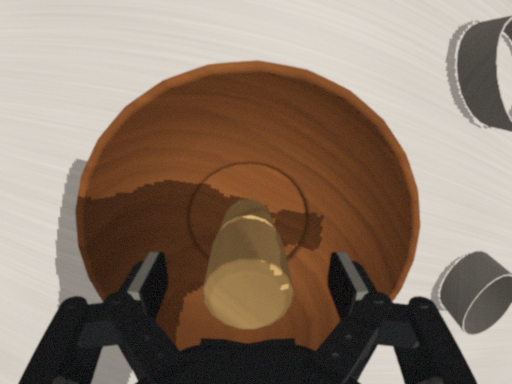

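Bung stands in the bowl, knob at (249,298) between the open fingers. Retreating straight up.

>>> step_arm(
  steps=[
    [0,0,-0.05,0,1],
    [0,0,-0.12,0,1],
    [0,0,-0.25,0,1],
    [0,0,-0.4,0,1],
    [0,0,-0.6,0,1],
    [0,0,-0.8,0,1],
    [0,0,-1,0,1],
    [0,0,-1,0,1],
    [0,0,-1,0,1],
    [0,0,-1,0,1],
    [0,0,-1,0,1],
  ],
)

```text
clock: 18.1
position: [529.5, -181.7, 250.9]
tcp_rot: [-0.0, 0.992, 0.124, -0.001]
ft_force: [0.4, -0.2, -0.9]
opening: 85.5
```

```bash
python3 - <<'E'
from h import *
s=state();cv2.imwrite("pics/q_wrist.png",read_camera("wrist"));i=read_camera("scene")
cv2.imwrite("pics/q_scene.png",cv2.resize(i[80:300,130:330],None,fx=2.7,fy=2.7))
print(s['clock'],s['position'],s['ft_force'],s['torque'],s['opening'])
a=cv2.imread('pics/a_scene.png')
# jug check: image shift of the jug's lower body/neck
for n,(y0,y1,x0,x1) in dict(jug=(196,240,225,275),lid=(200,240,155,210),ring=(138,162,148,178),blender=(205,290,262,305)).items():
    g=a[y0:y1,x0:x1];r=cv2.matchTemplate(i[y0-6:y1+6,x0-6:x1+6],g,cv2.TM_CCOEFF_NORMED);_,m,_,l=cv2.minMaxLoc(r);print(n,m,l[0]-6,l[1]-6)
E
```

```text
18.1 [ 529.46249751 -181.73715684  250.87511197] [ 0.37455897 -0.22250806 -0.86092927] [-0.02377478 -0.01858633  0.02654379] 85.51851692468843
jug 0.9882144927978516 0 0
lid 0.9929158091545105 0 0
ring 0.9961037635803223 0 0
blender 0.9958193898200989 0 0
```

View pics/q_wrist.png

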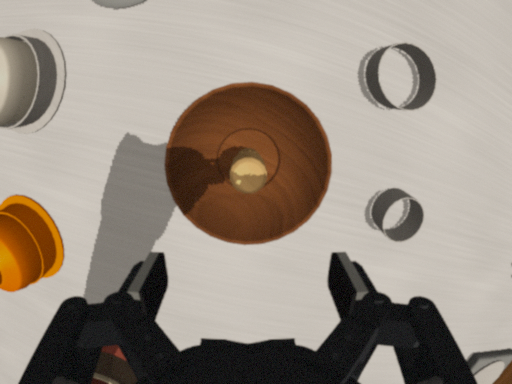

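View pics/q_scene.png

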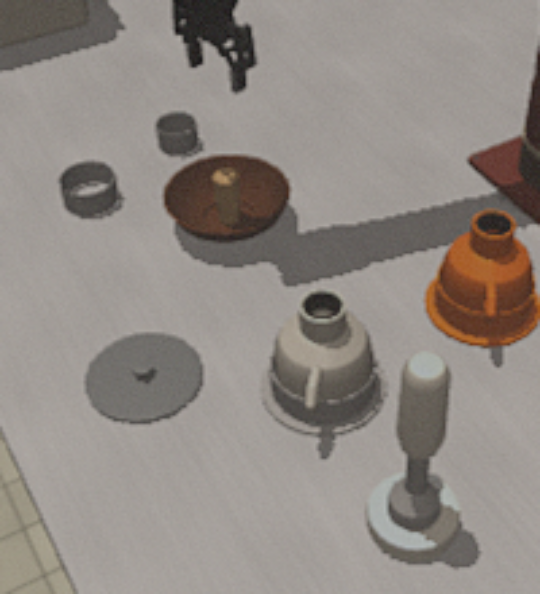

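The bung stands upright in the bowl with its knob at (248,174) in the wrist view. The jug is open and down, and nothing else has moved. I'm handing in.

```bash
python3 -c "
from cell import *
print(close_job())"
```

```text
the job is handed in; nothing more can be done
None
```

The bung is out of the jug and standing upright, released, near the middle of the salad bowl. I handed the job in at about 18 s; `close_job` reports no verdict.

- **Freeing the bung:** I gripped the knob at 45 N and rocked it about ±9–11 mm at the grip (roughly 8–11° each way), easing it up until the forces dropped to about zero at about 31 mm of rise. The upward pull read at the end of each move never exceeded about 9 N, against the roughly 24 N that would lift the jug.
- **Setting it down:** I lowered it to the bowl floor and felt contact; the reading was 19 N at the end of that move. I then eased off, opened the fingers and backed straight up 200 mm.
- **Last checks:** Comparing scene camera pictures from the start and the end, the jug, lid, blender and one pastry ring showed no shift. The bowl and the other ring were only checked by eye, and both looked level and in place. The final wrist force was about 1 N with the fingers empty and open.
- **Limits:** Bung lean and jug lift were inferred from tool position, force and pictures, since neither can be measured directly. No check failed. The cameras' position estimates differed by up to about 5 mm for the bung and 17 mm for the bowl. I used values in between.

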